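# Hang the starch paddle on the free blue peg

### The job

Take the wooden starch paddle out of the half-open cupboard and hang it up to dry: its eye over the one free blue peg of the standing rail, pushed well back past the middle of the peg, and left hanging still. Do not shift or knock the steam iron, the glass bowl or the two tools already hanging.

Things in the scene. Friction and masses are not known exactly. Their poses are not given: they have to be found in the camera images.
- paddle: Flat wooden paddle 190 mm long, 12 mm thick, about 70 g. Origin: mid-length, on its underside; x runs to the eye end, z is the face normal. Eye block 38 x 36 mm wide (x 57 to 95 mm), handle 22 mm wide (x -28 to 57), rounded head 54 mm wide (x -95 to -28); balances near x = -17. Starts flat on the table, in the cupboard, only the last 68 to 82 mm of the eye end sticking out of the doorway.
- paddle_eye (a point): Centre of the round hanging hole, 22 mm across, at half the thickness, at x = 76 mm of the paddle. Axes as the paddle's; the hole runs along z.
- cupboard: Fixed wooden cupboard 400 mm wide (y), 240 deep (x), 170 high, standing on the table without a floor. Origin: centre of its underside; its front, at x = -120 mm, looks along its -x; the top overhangs it by 6 mm. Both sliding doors stand fixed over the half y < 0. The doorway is y = 0 to 188 mm, 144 high: in it a fixed white tub at y = 105 to 187 mm, 85 high, and the paddle beside it.
- rail: Fixed standing peg rail: a board 420 mm long (y), 18 thick, 220 to 280 mm above the table, on posts at y = -215 and 215 mm, 300 high, behind the board, with feet 20 high from x = -55 to 95 mm. Origin: on the table under the board's middle. Three blue pegs on its front face (x = -9 mm), 135 mm apart, point along -x, roughly to the robot.
- free_peg: The blue peg with nothing on it, any of the three. Round, 12 mm thick, 76 mm long, round end. Origin: its root on the board's front face, 250 mm above the table; axes as the rail's. It points along its own -x, rising 20 degrees towards the tip.
- free_peg_tip (a point): The very end of the free peg, 70 mm before and 25 mm above its root. Axes as the rail's.
- brush_peg: A blue peg like the free one with a dark clothes brush hanging on it. Origin: the peg's root. The brush is 44 mm wide, reaches 180 mm below the root and stands out to 46 mm before the board.
- brush (a joint): Sideways swing of the hanging brush, rad, 0 = straight down. Swings freely.
- skimmer_peg: A blue peg like the free one with a small steel skimmer hanging on it. Origin: the peg's root. The skimmer's dish is 52 mm wide, reaches 180 mm below the root and stands out to 30 mm before the board.
- skimmer (a joint): Sideways swing of the hanging skimmer, rad, 0 = straight down. Swings freely.
- iron: Blue and white steam iron standing on its heel, 232 mm high, foot about 110 x 115 mm, 1.2 kg, loose. Origin: centre of its underside; z up.
- bowl: Empty glass bowl, 140 mm across the rim, 65 mm high, 0.4 kg, loose. Origin: centre of its underside; z up.
Things that resemble listed ones, but are neither listed nor needed, are in the scene too. There is more than one size of the paddle; the one meant has the size given above.

How it is judged:
At the end, for the whole second after the job is handed in: The paddle hangs on the free peg, peg through its eye: eye centre within 9 mm sideways of the peg's line, -12 to +20 mm in height from its root, 3 to 35 mm in front of the board (past mid-peg); length within 0.4 rad of upright, eye on top, weight on the peg, at rest (under 0.05 m/s, 0.6 rad/s) (x of paddle_eye in the frame of free_peg between -0.035 and -0.003 m and y of paddle_eye in the frame of free_peg between -0.009 and 0.009 m and z of paddle_eye in the frame of free_peg between -0.012 and 0.02 m and angle between paddle's own x axis and vertical below 0.4 rad and contact force between paddle and free_peg above 0.1 N and linear speed of paddle below 0.05 m/s and angular speed of paddle below 0.6 rad/s); the robot touches nothing.
It fails at once if the steam iron is shifted by more than 25 mm or tipped (distance of iron from where it was at the start of the episode above 0.025 m or angle between iron's own z axis and vertical above 0.2 rad).
It fails at once if the glass bowl is shifted by more than 25 mm or tipped (distance of bowl from where it was at the start of the episode above 0.025 m or angle between bowl's own z axis and vertical above 0.25 rad).
It fails at once if the hanging brush is knocked into a swing of more than 0.4 rad (value of joint brush above 0.4 rad or value of joint brush below -0.4 rad).
It fails at once if the hanging skimmer is knocked into a swing of more than 0.4 rad (value of joint skimmer above 0.4 rad or value of joint skimmer below -0.4 rad).
It also fails if it takes over 70 s, if anything falls off the work surface, if the arm or the gripper's body presses on something with over 40 N, if the wrist force passes 120 N, or if a joint passes its speed limit or range.

### The arm

A 6-joint arm with a two-finger parallel gripper is mounted at the origin on the work surface. World frame = base frame: x ahead of the robot, y to its left, z up, the work surface at z = 0. Lengths are in m, angles in rad, forces in N, time in s.
With the tool pointing down it reaches from about 0.425 to 0.925 m from the base axis. Payload 12.5 kg.
Tool frame: the origin (TCP) lies on the centre line of the jaws, within the pads' length; the fingertips stand 17 mm ahead of it and the grasp point (between the pads) lies 2 mm behind it; z points along the fingers, y is the line along which they close (so a half turn about z gives the same grasp; the last joint's range is limited). The gripper opens to 85 mm and grips with 20 to 120 N. Pads are 22 mm wide; open, the fingers measure 114 mm over their backs; the gripper's body (76 mm by 85 mm) begins 54 mm behind the grasp point. The pads swing forward as they close: fully open they stand 13 mm farther back than shut.
Start: joints at [1.187, 0.491, 1.559, -0, 1.092, -0.106], TCP at [0.171, 0.601, 0.248] pointing down, gripper open.
Joint ranges: [-3.1, 3.1], [-0.84, 2.19], [0.05, 2.79], [-1.13, 4.28], [0.06, 2.93], [-2.69, 2.69]. Speed limits (rad/s): [2.22, 2.22, 2.79, 3.14, 3.14, 3.14].

### API

Orientations are given as a rotation vector (axis times angle).
In Python, from workcell import manip, read_camera, get_calibration, spotter gives the robot as it stands.
- The arm moves only by the tool drive_tool, never from a script. Its argument "deltas" is one flat list of numbers, 7 for each row, row after row: the finger opening in m, from 0 to 0.0854, then the shift along the tool's x, y, z in m, then the turn, a rotation vector about the tool's x, y, z in degrees. In form: [grip, tx, ty, tz, wx, wy, wz, grip, tx, ty, tz, wx, wy, wz, ...]. A call has 1 to 8 rows; each row shifts and turns the commanded pose from where the row before left it, along the tool's axes as they then stand; what a row does not reach is not made up. A row lasts 1/8 s, in which the tool goes at most 62.5 mm and 10.7 degrees, less where a joint would pass 70% of its speed; a pose out of reach is approached as far as the arm can. A call with a gripper value outside its range is refused whole. The fingers move at their own pace and stop on an object; the grip force is fixed at half the most. Time passes only in rows, so rows that do not move let the fingers close. It gives the time, the measured TCP pose, the force, the opening and the grip force at its end, in the units of the state.
- manip.get_obs(): the state, without advancing time (a new reading comes with each control period).
- read_camera(name): name is "side" or "top"; returns the picture (420x560x3 uint8, red, green, blue); there is no depth.
- get_calibration(name): a dict with "camera_matrix" (3x3 intrinsics, pixels), "k1" (the pictures are not rectified: a ray, as slopes to the right and down, at radius r is drawn at 1 + k1 r^2 times it, then the intrinsics apply), "R" (3x3) and "t" (3): a world point X has camera coordinates R X + t. Camera axes: x right, y down, z forward; pixel columns grow to the right and rows downward; lengths in m; the calibration is good to about 2 mm. A picture is of the moment at which its call begins. get_calibration takes no time and is no camera call.
- manip.close_job(): hands the job in; it is judged then, once.
Trained networks look in the newest picture that a camera, given by its name, has taken for a name from the list of things; names that differ only in an ending like _2 or _b are one class to them, and where a whole thing is asked for, a point or a joint stands for the part that bears it (a point fixed in the world has none). Each returns a list of dicts, best first, with "confidence" (0 to 1); they miss things now and then, are a little off and sometimes report something else, mostly with a low value. They report only what shows in the picture. A call takes as long as a camera call. They do not tell look-alikes from the thing itself.
- spotter.boxes_of(camera, query): "location" ([row, column] in pixels, amid what is visible of it).
- spotter.masks_of(camera, query): "pixels" (420x560 bool, what is visible of it) and "location" ([row, column] in pixels, amid what is visible of it).
- spotter.mark_of(camera, query): "location" ([row, column] in pixels: a listed point, or the origin of a listed thing).
The state is a dict: "t": time; "joints": joint angles; "joint_velocities": joint speeds; "joint_efforts": joint torques, N m; "ee_pos": TCP position; "ee_rot": TCP orientation; "wrist_force": force on the tool from outside, world axes, zero at the start; "ft_torque": the same for the moment, N m; "opening": opening from 0.0 (shut) to 1.0 (fully open); "grip_force": force on a finger pad.
Only numpy, scipy, OpenCV 4.12 (cv2) and the standard library are available. Lean on these libraries where they do the work, as an engineer would, in place of code of your own. Each camera call takes 0.05 s, during which the arm holds its last target. There are 200 camera calls.

## Working session

There is one attempt and no reset: what is moved stays moved. The work goes in short steps, Python scripts to look and compute and a tool call to move; the robot and the scene stay as the last step left them, time stands still between calls to the robot, and variables do not carry over. Pictures are saved under pics/ and viewed, at most 10 in all, crops included, and the job is handed in when it is done.

Besides the shell and the picture viewer there is one more tool, called after "Request:" in YAML: its name, and indented under it one key for each argument. drive_tool: Moves the arm, as the interface text tells. Its arguments: {"type":"object","properties":{"deltas":{"type":"array","items":{"type":"number"}}},"required":["deltas"]}

```bash
mkdir -p pics; ls; cat > h.py <<'E'
import numpy as np, cv2
from workcell import manip, read_camera, get_calibration, spotter
def snap(cam,fn):
    im=read_camera(cam); cv2.imwrite('pics/'+fn,im[:,:,::-1]); return im
def ray(cam,rc):
    c=get_calibration(cam); K=np.array(c['camera_matrix']);R=np.array(c['R']);t=np.array(c['t'])
    k=c['k1']; d=np.array([(rc[1]-K[0,2])/K[0,0],(rc[0]-K[1,2])/K[1,1]]); u=d.copy()
    for _ in range(30): u=d/(1+k*(u@u))
    v=R.T@np.array([u[0],u[1],1]); return -R.T@t, v/np.linalg.norm(v)
def atz(cam,rc,z):
    o,v=ray(cam,rc); return o+v*(z-o[2])/v[2]
def proj(cam,X):
    c=get_calibration(cam); K=np.array(c['camera_matrix']);p=np.array(c['R'])@np.array(X)+np.array(c['t'])
    u=p[:2]/p[2]; u=u*(1+c['k1']*(u@u)); return np.array([K[1,1]*u[1]+K[1,2],K[0,0]*u[0]+K[0,2]])
def tri(r1,r2):
    (o1,v1),(o2,v2)=r1,r2
    s=np.linalg.lstsq(np.c_[v1,-v2],o2-o1,rcond=None)[0]
    a=o1+v1*s[0];b=o2+v2*s[1]; return (a+b)/2,np.linalg.norm(a-b)
E
python3 - <<'E'
from h import *
np.set_printoptions(precision=3,suppress=True)
for c in ('side','top'):
    snap(c,c+'0.png'); o,v=ray(c,(210,280)); print(c,o,v)
    for q in ('paddle','paddle_eye','cupboard','rail','free_peg','free_peg_tip','brush_peg','skimmer_peg','iron','bowl'):
        for m in spotter.mark_of(c,q): print(c,q,np.round(m['location'],1),round(m['confidence'],2))
print(manip.get_obs())
E
```

```text
pics
side [ 0.018 -0.782  0.771] [ 0.439  0.744 -0.504]
side paddle [219.3 233.9] 0.87
side paddle [214.6 149.9] 0.73
side paddle [251.9 172.4] 0.52
side paddle_eye [226.7 245.1] 0.93
side paddle_eye [241.6 176.9] 0.59
side paddle_eye [205.  160.1] 0.47
side cupboard [201.9 238.7] 0.66
side rail [311.9 361.7] 0.85
side free_peg [262.5 401.4] 0.65
side free_peg [237.4 319.6] 0.55
side free_peg_tip [217.2 232.4] 0.7
side free_peg_tip [257.1 371.9] 0.55
side brush_peg [198.8 345.2] 0.72
side skimmer_peg [228.  369.9] 0.88
side iron [199.2 347.5] 0.64
side iron [235.7 320.5] 0.58
side iron [253.9 373.2] 0.16
side bowl [314.4 271. ] 0.75
top [0.276 0.104 1.751] [ 0.12  -0.011 -0.993]
top paddle [276.5 216.3] 0.8
top paddle [272.9 133.3] 0.68
top paddle [196.8 185.4] 0.56
top paddle_eye [197.9 209.2] 0.77
top paddle_eye [262.  204.5] 0.58
top paddle_eye [264.8 125.7] 0.53
top rail [169.5 360.3] 0.86
top free_peg [166.1 416.3] 0.57
top free_peg [198.9 210.1] 0.52
top brush_peg [143.8 328.2] 0.55
top skimmer_peg [158.2 377.9] 0.51
top iron [135.1 257.1] 0.73
top iron [143.3 328.4] 0.63
top bowl [235.3 329.4] 0.92
{'t': 1.1, 'joints': array([ 1.187,  0.491,  1.559,  0.   ,  1.092, -0.106]), 'joint_velocities': array([-0.   ,  0.   , -0.   , -0.   ,  0.001, -0.001]), 'joint_efforts': array([ -0.001, -61.828, -26.186,  -0.   ,   0.   ,   0.   ]), 'ee_pos': array([0.171, 0.601, 0.248]), 'ee_rot': array([0.435, 3.111, 0.   ]), 'wrist_force': array([-0.044, -0.044, -0.94 ]), 'ft_torque': array([-0.006,  0.007,  0.043]), 'grip_force': 0.0, 'opening': 0.9955171926331157}
```

View pics/side0.png

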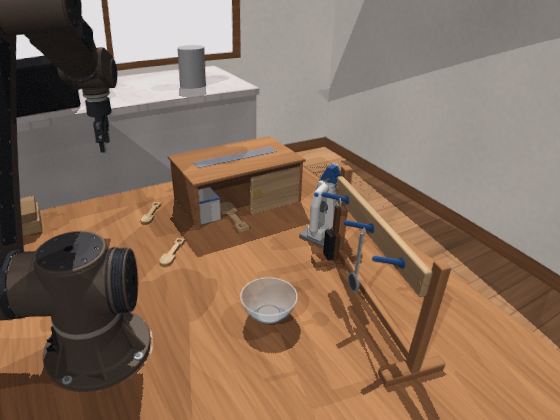

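View pics/top0.png

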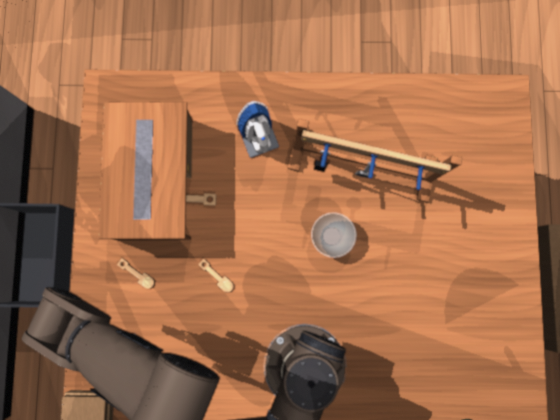

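Top view (up = +x, left = +y): the paddle's eye is at about (col 209, row 198), out of the cupboard, which faces right. The right-hand peg (tip about col 418, row 188) is free. The brush hangs at left, the skimmer in the middle. Next I zoom on the details.

```bash
python3 - <<'E'
import cv2,numpy as np
s=cv2.imread('pics/side0.png');t=cv2.imread('pics/top0.png')
a=cv2.resize(t[120:220,290:470],None,fx=4.4,fy=3,interpolation=3)
def z(i,r0,r1,c0,c1,f): return cv2.resize(i[r0:r1,c0:c1],None,fx=f,fy=f,interpolation=2)
A=z(t,125,200,370,465,4)   # 380x300
B=z(t,175,225,175,270,4)   # 380x200
C=z(s,230,305,330,430,4)   # 400x300
D=z(s,190,240,190,290,4)   # 400x200
im=np.zeros((510,790,3),np.uint8)
im[:300,:380]=A; im[305:505,:380]=B; im[:300,385:785]=C; im[305:505,385:785]=D
cv2.imwrite('pics/z0.png',im)
E
```

```text
(no output)
```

View pics/z0.png

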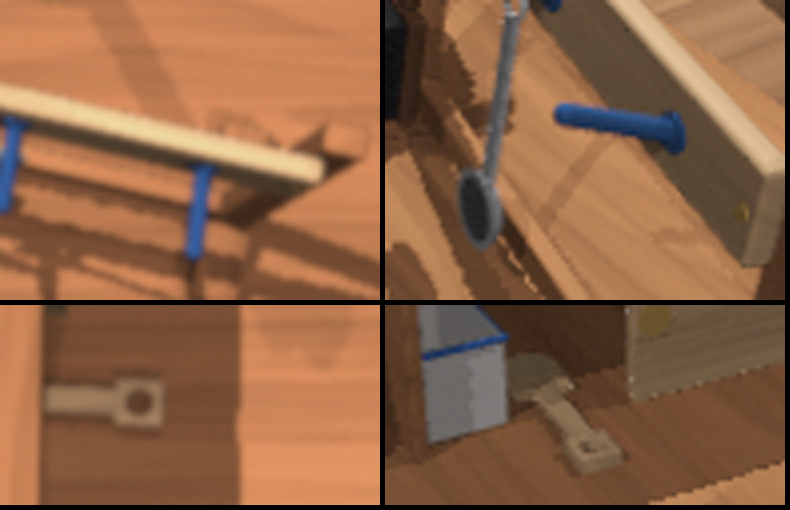

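Zoom: the free peg's root is at top (421.2, 166.2) / side (401.7, 263.5) as col,row, and its tip at top (418, 189) / side (373, 258.5). The eye hole is at top (210, 199.2) / side (241.2, 226).

```bash
python3 - <<'E'
from h import *
np.set_printoptions(precision=4,suppress=True)
T=lambda a,b:tri(ray('top',(a[1],a[0])),ray('side',(b[1],b[0])))
print('root',T((421.2,166.2),(401.7,263.5)));print('tip',T((418,189),(373,258.5)))
print('eye tri',T((210,199.2),(241.2,226)), 'top@12',atz('top',(199.2,210),.012),'side@12',atz('side',(226,241.2),.012))
print('blockend',atz('top',(199.4,215.7),.012),'handle left',atz('top',(198.8,186.5),.012),'cup front top',atz('top',(198,185.5),.17))
print('front edge',atz('top',(103,186.5),.17),atz('top',(236,185),.17))
for n,p in (('L',(300,131)),('R',(449,167.)),('peg1 tip',(403.5-30,178))): print(n,atz('top',(p[1],p[0]),.28))
print('bowl',atz('top',(235,333),.065),'iron',atz('top',(135,257),.2),'iron bits',atz('top',(110,255),.23),atz('top',(155,262),.05))
print('brush',atz('top',(164,320),.27),'skim',atz('top',(175,371),.27))
E
```

```text
root (array([ 0.5855, -0.3081,  0.2495]), np.float64(0.001512873248599576))
tip (array([ 0.5176, -0.2916,  0.2749]), np.float64(0.0013793554167522311))
eye tri (array([0.5178, 0.3111, 0.0097]), np.float64(0.0013367915950233701)) top@12 [0.5181 0.3106 0.012 ] side@12 [0.5156 0.3079 0.012 ]
blockend [0.5177 0.2922 0.012 ] handle left [0.5184 0.3865 0.012 ] cup front top [0.4988 0.3639 0.17  ]
front edge [0.7878 0.3711 0.17  ] [0.3872 0.3614 0.17  ]
L [0.6754 0.034  0.28  ]
R [ 0.5786 -0.3768  0.28  ]
peg1 tip [ 0.5452 -0.1684  0.28  ]
bowl [ 0.4035 -0.0803  0.065 ] iron [0.6835 0.1561 0.2   ] iron bits [0.7498 0.1621 0.23  ] [0.6574 0.1441 0.05  ]
brush [ 0.5846 -0.0224  0.27  ] skim [ 0.5554 -0.1635  0.27  ]
```

```bash
cat >> h.py <<'E'
from scipy.spatial.transform import Rotation as Ro
def Rdown(az):  # tool z down, y_tool at azimuth az deg
    a=np.radians(az); y=np.array([np.cos(a),np.sin(a),0]); z=np.array([0,0,-1.]); return np.c_[np.cross(y,z),y,z]
def plan(p2,R2,n,g,start=None):
    if start is None:
        o=manip.get_obs(); start=(np.array(o['ee_pos']),Ro.from_rotvec(o['ee_rot']).as_matrix())
    p,R=start; w=Ro.from_matrix(R.T@R2).as_rotvec(degrees=True)/n
    dp=(np.array(p2)-p)/n; S=Ro.from_rotvec(w,degrees=True).as_matrix(); out=[]
    for i in range(n):
        out+=[g]+[round(float(v),4) for v in R.T@dp]+[round(float(v),2) for v in w]; R=R@S
    for i in range(0,n,8): print(out[7*i:7*i+56])
    return np.array(p2),R
E
python3 - <<'E'
from h import *
plan([.5175,.303,.26],Rdown(0),10,.07)
E
```

```text
[0.07, -0.0415, -0.0192, -0.0012, 0.0, -0.0, 7.41, 0.07, -0.0436, -0.0137, -0.0012, 0.0, -0.0, 7.41, 0.07, -0.045, -0.0079, -0.0012, 0.0, -0.0, 7.41, 0.07, -0.0456, -0.0021, -0.0012, 0.0, -0.0, 7.41, 0.07, -0.0455, 0.0038, -0.0012, 0.0, -0.0, 7.41, 0.07, -0.0446, 0.0097, -0.0012, 0.0, -0.0, 7.41, 0.07, -0.043, 0.0153, -0.0012, 0.0, -0.0, 7.41, 0.07, -0.0407, 0.0208, -0.0012, 0.0, -0.0, 7.41]
[0.07, -0.0377, 0.0258, -0.0012, 0.0, -0.0, 7.41, 0.07, -0.034, 0.0305, -0.0012, 0.0, -0.0, 7.41]
```

Request:
drive_tool:
  deltas: [0.07,-0.0415,-0.0192,-0.0012,0,0,7.4,0.07,-0.0436,-0.0137,-0.0012,0,0,7.4,0.07,-0.045,-0.008,-0.0012,0,0,7.4,0.07,-0.0456,-0.002,-0.0012,0,0,7.4,0.07,-0.0455,0.004,-0.0012,0,0,7.4,0.07,-0.0446,0.0097,-0.0012,0,0,7.4,0.07,-0.043,0.0153,-0.0012,0,0,7.4,0.07,-0.0407,0.0208,-0.0012,0,0,7.4]

```text
t: 2.1
ee_pos: [0.4496, 0.3618, 0.2581]
ee_rot: [1.92, 2.486, 0.001]
wrist_force: [-0.7, 0.2, -1.3]
opening: 0.822
grip_force: 0.0
```

Request:
drive_tool:
  deltas: [0.07,-0.0377,0.0258,-0.0012,0,0,7.4,0.07,-0.034,0.0305,-0.0012,0,0,7.5,0.07,0,0,0,0,0,0]

```text
t: 2.48
ee_pos: [0.5197, 0.3014, 0.2601]
ee_rot: [2.227, 2.216, 0.0]
wrist_force: [-0.3, 0.6, -0.7]
opening: 0.817
grip_force: 0.0
```

```bash
python3 - <<'E'
from h import *
o=manip.get_obs();print(o['t'],o['joints'],o['ee_pos'],o['ee_rot'],o['opening'],o['wrist_force'])
plan([.5175,.304,.0205],Rdown(0),6,.06)
E
```

```text
2.475 [ 4.15642278e-01  4.44755652e-01  1.60623100e+00 -2.09304025e-04
  1.09034545e+00  4.20650161e-01] [0.51970137 0.30135804 0.26012734] [2.22670058e+00 2.21579164e+00 2.77267003e-04] 0.8172797179261044 [-0.27472684  0.64234276 -0.7190542 ]
[0.06, 0.0004, -0.0004, 0.0399, 0.0, 0.0, -0.05, 0.06, 0.0004, -0.0004, 0.0399, 0.0, 0.0, -0.05, 0.06, 0.0004, -0.0004, 0.0399, 0.0, 0.0, -0.05, 0.06, 0.0004, -0.0004, 0.0399, 0.0, 0.0, -0.05, 0.06, 0.0004, -0.0004, 0.0399, 0.0, 0.0, -0.05, 0.06, 0.0004, -0.0004, 0.0399, 0.0, 0.0, -0.05]
```

Request:
drive_tool:
  deltas: [0.06,0,-0.001,0.05,0,0,0,0.06,0.001,-0.001,0.05,0,0,0,0.06,0.001,0,0.05,0,0,0,0.06,0,0,0.05,0,0,0,0.06,0,0,0.025,0,0,0,0.06,0,0,0.014,0,0,0,0.06,0,0,0,0,0,0]

```text
t: 3.35
ee_pos: [0.5154, 0.3057, 0.0211]
ee_rot: [-2.221, -2.222, 0.001]
wrist_force: [0.5, -0.4, -0.1]
opening: 0.707
grip_force: 0.0
```

```bash
python3 - <<'E'
from h import *
o=manip.get_obs();print(o['t'],o['joints'],o['ee_pos'],o['ee_rot'],o['opening'],o['wrist_force'])
snap('side','s1.png');i=cv2.imread('pics/s1.png')[150:270,160:320]
cv2.imwrite('pics/s1z.png',cv2.resize(i,None,fx=4,fy=4,interpolation=2))
E
```

```text
3.35 [4.25006273e-01 7.54531124e-01 1.79431330e+00 2.17557679e-04
 5.93433901e-01 4.24273756e-01] [0.51544546 0.30565286 0.0210739 ] [-2.22057652e+00 -2.22180287e+00  9.40195391e-04] 0.7074198205055603 [ 0.49225212 -0.3903715  -0.12032984]
```

View pics/s1z.png

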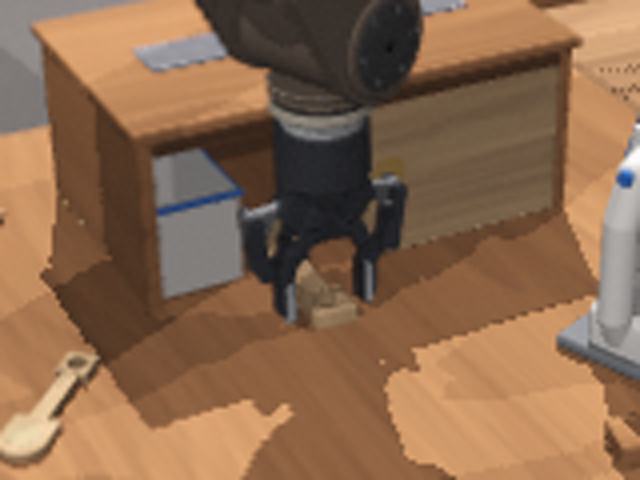

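The fingers straddle the eye block, clear of the cupboard. I close, lift slightly and pull straight out.

Request:
drive_tool:
  deltas: [0.02,0,0.002,0.002,0,0,0,0.02,0,0,0,0,0,0,0.02,0,0,0,0,0,0,0.02,0,0,0,0,0,0]

```text
t: 3.9
ee_pos: [0.5188, 0.3057, 0.0207]
ee_rot: [2.221, 2.22, 0.005]
wrist_force: [0.1, -0.0, 5.9]
opening: 0.397
grip_force: 59.8
```

Request:
drive_tool:
  deltas: [0.02,0,0,-0.002,0,0,0,0.02,-0.02,0,0,0,0,0,0.02,-0.025,0,0,0,0,0,0.02,-0.025,0,0,0,0,0,0.02,-0.025,0,0,0,0,0,0.02,-0.025,0,0,0,0,0,0.02,-0.015,0,0,0,0,0,0.02,0,0,0.001,0,0,0]

```text
t: 4.9
ee_pos: [0.518, 0.1691, 0.0207]
ee_rot: [2.223, 2.219, 0.0]
wrist_force: [-1.4, -8.3, 16.5]
opening: 0.399
grip_force: 61.2
```

Request:
drive_tool:
  deltas: [0.06,0,0,-0.001,0,0,0,0.06,0,0,-0.001,0,0,0,0.06,0,0,-0.01,0,0,0,0.06,0,0,-0.03,0,0,0,0.06,0.028,0,0,0,0,0,0.06,0.028,0,0,0,0,0,0.06,0,0,0,0,0,0]

```text
t: 5.78
ee_pos: [0.5176, 0.228, 0.0629]
ee_rot: [2.219, 2.224, 0.002]
wrist_force: [0.4, 0.1, -0.2]
opening: 0.705
grip_force: 0.0
```

```bash
python3 - <<'E'
from h import *
o=manip.get_obs();print(o['t'],o['joints'],o['ee_pos'],o['ee_rot'],o['opening'],o['wrist_force'])
snap('side','s2.png');snap('top','t2.png')
a=cv2.imread('pics/s2.png')[170:280,190:330];b=cv2.imread('pics/t2.png')[150:250,160:300]
z=lambda i:cv2.resize(i,(560,int(i.shape[0]*4*.7)) if 0 else None,fx=2.8,fy=2.8,interpolation=2)
cv2.imwrite('pics/z2.png',np.vstack([z(a),z(b)]))
for c in('side','top'):
  for m in spotter.mark_of(c,'paddle_eye'): print(c,np.round(m['location'],1),m['confidence'],atz(c,m['location'],.006))
E
```

```text
5.775 [2.98011523e-01 6.57527470e-01 1.86644019e+00 2.19911202e-04
 6.16597421e-01 2.95599263e-01] [0.51762823 0.22796443 0.06292621] [2.21869838e+00 2.22365807e+00 1.51889799e-03] 0.7046096134777355 [ 0.41611737  0.06443319 -0.22926044]
side [246.  257.9] 0.72 [0.51613845 0.18998072 0.006     ]
side [239.7 178.1] 0.7 [0.30985476 0.33412257 0.006     ]
side [205.2 159.8] 0.6 [0.32019426 0.57340397 0.006     ]
top [260.9 122.8] 0.75 [0.31666708 0.58394412 0.006     ]
```

View pics/z2.png

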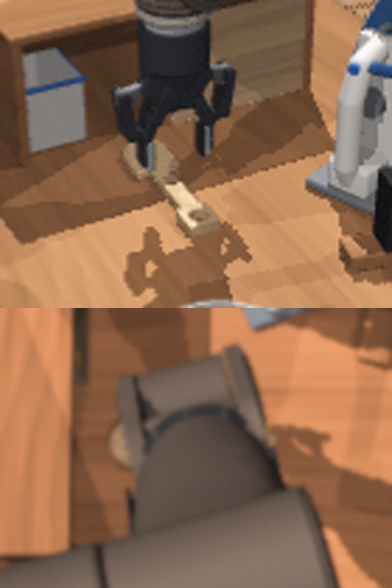

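```bash
python3 - <<'E'
from h import *
print(atz('side',(246.4,261.4),.012)); print(atz('side',(237,250.5),.012))
for y in (.17,.175,.18): print(y,proj('side',[.5175,y,.012]),proj('side',[.518,y,.012]))
E
```

```text
[0.52068215 0.17561616 0.012     ]
[0.51402315 0.23653467 0.012     ]
0.17 [247.63102799 261.32600772] [247.58696359 261.47299813]
0.175 [246.78258075 260.56133923] [246.73877883 260.7080331 ]
0.18 [245.93884588 259.80101098] [245.89530411 259.94740883]
```

Request:
drive_tool:
  deltas: [0.06,0,0,0.02,0,0,0,0.06,0,0,0.02,0,0,0,0.01,0,0,0,0,0,0,0.01,0,0,0,0,0,0,0.01,0,0,0,0,0,0,0.01,0,0,0,0,0,0,0.01,0,0,0,0,0,0]

```text
t: 6.85
ee_pos: [0.5183, 0.2263, 0.0232]
ee_rot: [2.221, 2.22, 0.002]
wrist_force: [0.4, -3.0, 7.1]
opening: 0.235
grip_force: 58.8
```

Request:
drive_tool:
  deltas: [0.01,0,0,-0.02,0,0,0,0.01,-0.01,0,-0.04,0,0,0,0.01,-0.01,0,-0.05,0,0,0,0.01,-0.01,0,-0.05,0,0,0,0.01,-0.01,0,-0.05,0,0,0,0.01,-0.01,0,-0.05,0,0,0,0.01,0,0,-0.05,0,0,0,0.01,0,0,-0.02,0,0,0]

```text
t: 7.85
ee_pos: [0.5178, 0.1762, 0.3557]
ee_rot: [2.22, 2.219, 0.006]
wrist_force: [-0.2, 0.5, -0.8]
opening: 0.232
grip_force: 58.2
```

```bash
python3 - <<'E'
from h import *
o=manip.get_obs();print(o['t'],o['joints'],o['ee_pos'],o['ee_rot'],o['opening'],o['wrist_force'])
plan([.42,-.20,.37],Rdown(76.6),16,.01)
E
```

```text
7.85 [2.07207645e-01 2.82620227e-01 1.59799822e+00 9.22869185e-05
 1.25658005e+00 2.07545916e-01] [0.5178034  0.17621703 0.3556654 ] [2.22019884 2.21938506 0.00585206] 0.23151743343296127 [-0.24050227  0.51796457 -0.77422474]
[0.01, -0.0235, -0.0061, -0.0009, 0.02, 0.01, -4.79, 0.01, -0.0229, -0.008, -0.0009, 0.02, 0.01, -4.79, 0.01, -0.0222, -0.0099, -0.0009, 0.02, 0.01, -4.79, 0.01, -0.0213, -0.0117, -0.0009, 0.02, 0.01, -4.79, 0.01, -0.0202, -0.0135, -0.0009, 0.02, 0.01, -4.79, 0.01, -0.019, -0.0151, -0.0009, 0.02, 0.01, -4.79, 0.01, -0.0177, -0.0167, -0.0009, 0.02, 0.01, -4.79, 0.01, -0.0162, -0.0181, -0.0009, 0.02, 0.01, -4.79]
[0.01, -0.0147, -0.0194, -0.0009, 0.02, 0.01, -4.79, 0.01, -0.013, -0.0205, -0.0009, 0.02, 0.01, -4.79, 0.01, -0.0112, -0.0215, -0.0009, 0.02, 0.01, -4.79, 0.01, -0.0094, -0.0224, -0.0009, 0.02, 0.01, -4.79, 0.01, -0.0075, -0.0231, -0.0009, 0.02, 0.01, -4.79, 0.01, -0.0055, -0.0237, -0.0009, 0.02, 0.01, -4.79, 0.01, -0.0036, -0.024, -0.0009, 0.02, 0.01, -4.79, 0.01, -0.0015, -0.0242, -0.0009, 0.02, 0.01, -4.79]
```

Request:
drive_tool:
  deltas: [0.01,-0.0235,-0.006,-0.001,0,0,-4.8,0.01,-0.023,-0.008,-0.001,0,0,-4.8,0.01,-0.022,-0.01,-0.001,0,0,-4.8,0.01,-0.0213,-0.012,-0.001,0,0,-4.8,0.01,-0.02,-0.0135,-0.001,0,0,-4.8,0.01,-0.019,-0.015,-0.001,0,0,-4.8,0.01,-0.0177,-0.0167,-0.001,0,0,-4.8,0.01,-0.016,-0.018,-0.001,0,0,-4.8]

```text
t: 8.85
ee_pos: [0.4682, -0.012, 0.3606]
ee_rot: [1.364, 2.83, 0.0]
wrist_force: [-0.6, 0.6, -0.5]
opening: 0.233
grip_force: 58.2
```

Request:
drive_tool:
  deltas: [0.01,-0.0147,-0.0194,-0.001,0,0,-4.8,0.01,-0.013,-0.0205,-0.001,0,0,-4.8,0.01,-0.011,-0.0215,-0.001,0,0,-4.8,0.01,-0.0094,-0.0224,-0.001,0,0,-4.8,0.01,-0.0075,-0.023,-0.001,0,0,-4.8,0.01,-0.0055,-0.0237,-0.001,0,0,-4.8,0.01,-0.0036,-0.024,-0.001,0,0,-4.8,0.01,-0.0015,-0.024,-0.001,0,0,-4.8]

```text
t: 9.85
ee_pos: [0.4197, -0.1997, 0.3685]
ee_rot: [0.357, 3.121, 0.0]
wrist_force: [-0.3, 0.6, -0.3]
opening: 0.229
grip_force: 58.2
```

```bash
python3 - <<'E'
from h import *
o=manip.get_obs();print(o['t'],o['joints'],o['ee_pos'],o['ee_rot'],o['opening'],o['wrist_force'])
D=[(.491,1.559,.171,.601,.248),(.44476,1.60623,.5197,.30136,.26013),(.75453,1.79431,.51545,.30565,.02107),(.65753,1.86644,.51763,.22796,.06293),(.28262,1.598,.5178,.17622,.35567)]
j=o['joints'];D.append((j[1],j[2],*o['ee_pos']))
A=[];b=[]
for q2,q3,x,y,z in D:
    s=q2+q3; A+=[[np.sin(q2),np.sin(s),np.cos(s),0],[np.cos(q2),np.cos(s),-np.sin(s),1]]; b+=[np.sqrt(x*x+y*y-.066**2),z]
r=np.linalg.lstsq(np.array(A),np.array(b),rcond=None); print(r[0],np.array(A)@r[0]-b)
E
```

```text
9.85 [-5.86363769e-01  1.43128273e-01  1.74915248e+00  1.53302204e-04
  1.24909287e+00 -1.92937630e+00] [ 0.41970998 -0.19965699  0.36854204] [3.57074854e-01 3.12097111e+00 4.68506965e-05] 0.2294344834709344 [-0.34656114  0.60295319 -0.33989392]
[ 0.58704756  0.41146366  0.04370572 -0.0410208 ] [ 4.05279885e-04  1.76543582e-04  1.93518342e-04 -5.36522578e-05
  9.60683759e-05 -5.82267697e-05 -3.10089880e-04 -5.89307042e-05
 -7.09239497e-04 -8.76120927e-06  2.41023518e-04  3.02735904e-06]
```

Request:
drive_tool:
  deltas: [0.01,0,0,0,0,-8,0,0.01,0,0,0,0,-8,0,0.01,0,0,0,0,0,0]

```text
t: 10.22
ee_pos: [0.419, -0.1987, 0.3686]
ee_rot: [0.331, 2.845, -0.046]
wrist_force: [-0.6, 0.5, 0.2]
opening: 0.234
grip_force: 58.2
```

```bash
python3 - <<'E'
from h import *
import json
o=manip.get_obs();print(o['t'],o['joints'],o['joint_velocities'],o['ee_pos'],o['ee_rot'])
json.dump([list(o['joints']),list(o['ee_pos']),list(o['ee_rot'])],open('d1.json','w'))
E
```

```text
10.225 [-0.64284539  0.04245652  1.88905485  0.13521616  0.95735967 -2.04594722] [ 0.01731407  0.03789401 -0.06081742 -0.04145421  0.0712569   0.03870433] [ 0.41896878 -0.19865929  0.36861492] [ 0.33083981  2.84463419 -0.0464737 ]
```

Request:
drive_tool:
  deltas: [0.01,0,0,0,0,-8,0,0.01,0,0,0,0,-8,0,0.01,0,0,0,0,-8,0,0.01,0,0,0,0,0,0]

```text
t: 10.72
ee_pos: [0.4198, -0.1986, 0.3678]
ee_rot: [0.282, 2.433, -0.099]
wrist_force: [0.0, 0.9, -0.4]
opening: 0.231
grip_force: 58.2
```

```bash
cat >> h.py <<'E'
import json
from scipy.optimize import least_squares
def fk(q,P):
    d,L,l1,l2,a2,a3,e,c6=P
    ry=lambda a:Ro.from_euler('y',a).as_matrix(); rz=lambda a:Ro.from_euler('z',a).as_matrix()
    R=rz(q[0]); p=R@np.array([0,l1,d]); R=R@ry(q[1]); p=p+R@[0,0,a2]; R=R@ry(q[2]); p=p+R@[e,0,a3]
    R=R@rz(q[3]); p=p+R@[0,l2,0]; R=R@ry(q[4]); p=p+R@[0,0,L]; R=R@rz(q[5]+c6); return p,R
def fitP():
    D=json.load(open('data.json'))
    f=lambda P:np.concatenate([np.r_[fk(q,P)[0]-p, .3*Ro.from_matrix(Ro.from_rotvec(r).as_matrix().T@fk(q,P)[1]).as_rotvec()] for q,p,r in D])
    s=least_squares(f,[.25,.3,.03,.03,.587,.411,.044,1.57]); return s.x,f(s.x),D
E
python3 - <<'E'
from h import *
np.set_printoptions(precision=4,suppress=True)
o=manip.get_obs();print(o['t'],o['joints'],o['ee_pos'],o['ee_rot'])
D=[json.load(open('d1.json')),[list(o['joints']),list(o['ee_pos']),list(o['ee_rot'])],
[[-0.586364,.143128,1.749152,.000153,1.249093,-1.929376],[.41970998,-.19965699,.36854204],[.357074854,3.12097111,0]],
[[.298011,.657527,1.86644,.00022,.616597,.2956],[.51762823,.22796443,.06292621],[2.21869838,2.22365807,.0015]],
[[.425006,.754531,1.794313,.000217,.593434,.424274],[.51544546,.30565286,.0210739],[-2.22057652,-2.22180287,.00094]],
[[.207208,.28262,1.597998,0,1.25658,.207546],[.5178034,.17621703,.3556654],[2.22019884,2.21938506,.00585]],
[[1.187,.491,1.559,0,1.092,-.106],[.171,.601,.248],[.435,3.111,0]]]
json.dump(D,open('data.json','w'))
P,r,_=fitP(); print(P); print(r.reshape(-1,6)*1000)
E
```

```text
10.725 [-0.7539 -0.0546  2.1166  0.6586  0.5537 -2.5693] [ 0.4198 -0.1986  0.3678] [ 0.282   2.4326 -0.0992]
[0.1965 0.238  0.0658 0.0002 0.5867 0.411  0.043  1.5708]
[[ 0.0286  0.08   -0.0309  0.     -0.      0.0035]
 [-0.0065  0.0036  0.014   0.      0.      0.0035]
 [ 0.0546  0.089  -0.0471 -0.0087  0.0009  0.0036]
 [-0.0461  0.0949 -0.0474 -0.0029  0.0027  0.0039]
 [-0.0657  0.0848 -0.0403 -0.0001 -0.0001  0.0035]
 [-0.0422  0.0768 -0.0428 -0.0058 -0.0255 -0.0051]
 [ 0.4695 -0.109   0.1946  0.1351  0.1103 -0.013 ]]
```

```bash
cat >> h.py <<'E'
P0=np.array([0.1965,.238,.0658,.0002,.5867,.411,.043,1.5708])
LO=np.array([-3.1,-.84,.05,-1.13,.06,-2.69])+.03; HI=np.array([3.1,2.19,2.79,4.28,2.93,2.69])-.03
root=np.array([.5855,-.308,.2495]); yaw=-13.4
def ik(p,R,q0):
    f=lambda q:np.r_[fk(q,P0)[0]-p,.3*Ro.from_matrix(R.T@fk(q,P0)[1]).as_rotvec()]
    s=least_squares(f,np.clip(q0,LO+1e-3,HI-1e-3),bounds=(LO,HI)); return s.x,np.linalg.norm(s.fun)
def Rhang(tilt,dyaw=0):  # tool z along rail x, pitched down tilt deg; -x_tool up
    a=np.radians(yaw+dyaw); t=np.radians(tilt); f=np.array([np.cos(a),np.sin(a),0])
    z=f*np.cos(t)+np.array([0,0,-np.sin(t)]); x=-(f*np.sin(t)+np.array([0,0,np.cos(t)])); return np.c_[x,np.cross(z,x),z]
pegd=(lambda a:np.array([-np.cos(a)*np.cos(np.radians(20)),-np.sin(a)*np.cos(np.radians(20)),np.sin(np.radians(20))]))(np.radians(yaw))
eyeT=np.array([-.051,0,.0172])
def tcp_for(s,R,dz=0): return root+pegd*s+[0,0,dz]-R@eyeT   # eye at distance s (m) along peg
E
python3 - <<'E'
from h import *
np.set_printoptions(precision=3,suppress=True)
rng=np.random.default_rng(0)
for tilt in (0,20,35):
  for s in (.12,.02):
    R=Rhang(tilt); p=tcp_for(s,R); S=[]
    for _ in range(40):
        q,e=ik(p,R,rng.uniform(LO,HI))
        if e<1e-3 and not any(np.abs(q-x).max()<.05 for x in S): S.append(q)
    print(tilt,s,p); [print('   ',q) for q in S]
E
```

```text
0 0.12 [ 0.459 -0.278  0.24 ]
    [-0.982  0.693  2.498  2.393  1.607  1.537]
0 0.02 [ 0.55  -0.3    0.205]
    [-0.818  0.768  2.296  2.556  1.507  1.613]
20 0.12 [ 0.443 -0.274  0.249]
    [-0.987  0.405  2.441  2.285  1.016  1.807]
20 0.02 [ 0.535 -0.296  0.214]
    [-0.821  0.543  2.272  2.452  0.958  1.79 ]
35 0.12 [ 0.434 -0.272  0.259]
    [-0.947  0.246  2.332  1.956  0.617  2.22 ]
35 0.02 [ 0.525 -0.294  0.224]
    [-0.796  0.412  2.182  2.163  0.554  2.126]
```

```bash
cat >> h.py <<'E'
def rows_from(q0,q1,n,p0,p1,g):
    """q4-6 linear, q1-3 solved so that TCP moves p0->p1; prints tool deltas"""
    T=[fk(q0,P0)]; q=np.array(q0,float)
    for i in range(1,n+1):
        a=i/n; w=(1-a)*np.array(q0[3:])+a*np.array(q1[3:]); pt=(1-a)*np.array(p0)+a*np.array(p1)
        s=least_squares(lambda x:fk(np.r_[x,w],P0)[0]-pt,q[:3]); q=np.r_[s.x,w]; T.append(fk(q,P0))
        if i%8==0: print('#',i,'q',np.round(q,2),'p',np.round(T[-1][0],3))
    out=[];mx=0
    for (pa,Ra),(pb,Rb) in zip(T,T[1:]):
        w=Ro.from_matrix(Ra.T@Rb).as_rotvec(degrees=True); mx=max(mx,np.linalg.norm(w))
        out+=[g]+[round(float(v),4) for v in Ra.T@(pb-pa)]+[round(float(v),1) for v in w]
    print('max rot',mx)
    for i in range(0,n,8): print(out[7*i:7*i+56])
    return T
E
python3 - <<'E'
from h import *
q0=manip.get_obs()['joints']; p0=fk(q0,P0)[0]; pw=np.array([.41,-.21,.36])
qw,e=ik(pw,Rhang(20),[-.987,.405,2.441,2.285,1.016,1.807]); print(qw,e)
rows_from(q0,qw,40,p0,pw,.01)
E
```

```text
[-0.95490125  0.01359382  2.42717219  2.04566219  0.77193378  2.22723902] 2.3946459955615418e-14
# 8 q [-0.83 -0.05  2.16  0.94  0.6  -1.61] p [ 0.418 -0.201  0.366]
# 16 q [-0.9  -0.04  2.22  1.21  0.64 -0.65] p [ 0.416 -0.203  0.365]
# 24 q [-0.95 -0.03  2.29  1.49  0.68  0.31] p [ 0.414 -0.205  0.363]
# 32 q [-0.97 -0.01  2.36  1.77  0.73  1.27] p [ 0.412 -0.208  0.362]
# 40 q [-0.95  0.01  2.43  2.05  0.77  2.23] p [ 0.41 -0.21  0.36]
max rot 9.118431573930422
[0.01, 0.0003, -0.0003, 0.0, -0.6, -0.5, 9.1, 0.01, 0.0002, -0.0004, 0.0, -0.6, -0.4, 9.1, 0.01, 0.0001, -0.0004, 0.0, -0.7, -0.3, 9.1, 0.01, 0.0001, -0.0004, 0.0, -0.7, -0.2, 9.1, 0.01, 0.0, -0.0004, 0.0, -0.8, -0.2, 9.1, 0.01, -0.0001, -0.0004, 0.0, -0.8, -0.1, 9.1, 0.01, -0.0001, -0.0004, 0.0, -0.8, 0.0, 9.1, 0.01, -0.0002, -0.0004, 0.0, -0.8, 0.1, 9.1]
[0.01, -0.0002, -0.0003, -0.0, -0.8, 0.2, 9.1, 0.01, -0.0003, -0.0003, -0.0, -0.8, 0.3, 9.1, 0.01, -0.0003, -0.0003, -0.0, -0.7, 0.4, 9.1, 0.01, -0.0004, -0.0002, -0.0, -0.7, 0.5, 9.1, 0.01, -0.0004, -0.0001, -0.0, -0.6, 0.5, 9.1, 0.01, -0.0004, -0.0001, -0.0, -0.6, 0.6, 
[... 512 characters left out ...]
0.01, 0.0001, 0.0004, -0.0001, 0.6, 0.7, 8.9, 0.01, 0.0001, 0.0004, -0.0001, 0.6, 0.6, 8.9, 0.01, 0.0002, 0.0004, -0.0001, 0.7, 0.5, 8.9, 0.01, 0.0002, 0.0003, -0.0001, 0.8, 0.4, 8.9, 0.01, 0.0003, 0.0003, -0.0001, 0.8, 0.4, 8.9, 0.01, 0.0003, 0.0002, -0.0001, 0.8, 0.3, 8.8, 0.01, 0.0004, 0.0002, -0.0001, 0.9, 0.2, 8.8]
[0.01, 0.0004, 0.0001, -0.0001, 0.9, 0.1, 8.8, 0.01, 0.0004, 0.0001, -0.0001, 0.9, -0.1, 8.8, 0.01, 0.0004, -0.0, -0.0001, 0.8, -0.2, 8.7, 0.01, 0.0004, -0.0001, -0.0001, 0.8, -0.2, 8.7, 0.01, 0.0004, -0.0001, -0.0001, 0.8, -0.3, 8.7, 0.01, 0.0004, -0.0002, -0.0001, 0.7, -0.4, 8.7, 0.01, 0.0003, -0.0002, -0.0001, 0.7, -0.5, 8.7, 0.01, 0.0003, -0.0003, -0.0001, 0.6, -0.6, 8.6]
```

Request:
drive_tool:
  deltas: [0.01,0,0,0,-0.6,-0.5,9.1,0.01,0,0,0,-0.6,-0.4,9.1,0.01,0,0,0,-0.7,-0.3,9.1,0.01,0,0,0,-0.7,-0.2,9.1,0.01,0,0,0,-0.8,-0.2,9.1,0.01,0,0,0,-0.8,-0.1,9.1,0.01,0,0,0,-0.8,0,9.1,0.01,0,0,0,-0.8,0.1,9.1]

```text
t: 11.72
ee_pos: [0.4212, -0.1989, 0.3686]
ee_rot: [1.644, 1.8, 0.575]
wrist_force: [0.3, 0.5, -1.0]
opening: 0.232
grip_force: 58.2
```

Request:
drive_tool:
  deltas: [0.01,0,0,0,-0.8,0.2,9.1,0.01,0,0,0,-0.8,0.3,9.1,0.01,0,0,0,-0.7,0.4,9.1,0.01,0,0,0,-0.7,0.5,9.1,0.01,0,0,0,-0.6,0.5,9.1,0.01,0,0,0,-0.6,0.6,9,0.01,0,0,0,-0.5,0.7,9,0.01,0,0,0,-0.4,0.7,9]

```text
t: 12.72
ee_pos: [0.4214, -0.1987, 0.3687]
ee_rot: [2.568, 0.533, 1.204]
wrist_force: [1.0, -0.3, -0.5]
opening: 0.231
grip_force: 58.2
```

```bash
python3 - <<'E'
from h import *
o=manip.get_obs();print(o['t'],o['joints'],o['ee_pos'])
E
```

```text
12.725 [-0.87754114 -0.04505956  2.20854171  1.20751231  0.63040705 -0.61996487] [ 0.42139442 -0.19869564  0.36870821]
```

Tracks as planned; continuing.

Request:
drive_tool:
  deltas: [0.01,0,0,0,-0.3,0.8,9,0.01,0,0,0,-0.2,0.8,9,0.01,0,0,0,-0.1,0.8,9,0.01,0,0,0,0,0.9,9,0.01,0,0,0,0.1,0.9,9,0.01,0,0,0,0.2,0.8,9,0.01,0,0,0,0.3,0.8,9,0.01,0,0,0,0.4,0.8,8.9]

```text
t: 13.72
ee_pos: [0.4217, -0.1985, 0.3689]
ee_rot: [-2.282, 1.031, -1.322]
wrist_force: [0.7, 0.2, 0.2]
opening: 0.23
grip_force: 58.2
```

Request:
drive_tool:
  deltas: [0.01,0,0,0,0.5,0.7,8.9,0.01,0,0,0,0.6,0.7,8.9,0.01,0,0,0,0.6,0.6,8.9,0.01,0,0,0,0.7,0.5,8.9,0.01,0,0,0,0.8,0.4,8.9,0.01,0,0,0,0.8,0.4,8.9,0.01,0,0,0,0.8,0.3,8.8,0.01,0,0,0,0.9,0.2,8.8]

```text
t: 14.72
ee_pos: [0.422, -0.1984, 0.3692]
ee_rot: [-1.039, 1.841, -0.829]
wrist_force: [-0.4, 0.3, -0.4]
opening: 0.229
grip_force: 58.2
```

Request:
drive_tool:
  deltas: [0.01,0,0,0,0.9,0.1,8.8,0.01,0,0,0,0.9,-0.1,8.8,0.01,0,0,0,0.8,-0.2,8.7,0.01,0,0,0,0.8,-0.2,8.7,0.01,0,0,0,0.8,-0.3,8.7,0.01,0,0,0,0.7,-0.4,8.7,0.01,0,0,0,0.7,-0.5,8.7,0.01,0,0,0,0.6,-0.6,8.6]

```text
t: 15.72
ee_pos: [0.4224, -0.1984, 0.3696]
ee_rot: [0.225, 1.902, -0.147]
wrist_force: [0.3, -0.0, -0.3]
opening: 0.23
grip_force: 58.2
```

```bash
python3 - <<'E'
from h import *
np.set_printoptions(precision=4,suppress=True)
o=manip.get_obs();print(o['t'],o['joints'],o['ee_pos'],o['opening'])
R=Ro.from_rotvec(o['ee_rot']).as_matrix(); print(R, 'err',Ro.from_matrix(R.T@Rhang(20)).as_rotvec(degrees=True))
R2=Rhang(20); p=tcp_for(.12,R2); print(p, ik(p,R2,o['joints'])); plan(p,R2,8,.01)
E
```

```text
15.725 [-0.893  -0.0002  2.4085  2.0815  0.7311  2.2478] [ 0.4224 -0.1984  0.3696] 0.23036728954903418
[[-0.3242  0.2275  0.9182]
 [ 0.0837  0.9737 -0.2117]
 [-0.9423  0.0082 -0.3347]] err [ 0.3922  0.445  -0.3568]
[ 0.4431 -0.2741  0.2485] (array([-0.9869,  0.4055,  2.4415,  2.2847,  1.0164,  1.8065]), np.float64(2.0218044980954214e-15))
[0.01, 0.0126, -0.0088, 0.0094, 0.05, 0.06, -0.04, 0.01, 0.0126, -0.0087, 0.0095, 0.05, 0.06, -0.04, 0.01, 0.0126, -0.0087, 0.0095, 0.05, 0.06, -0.04, 0.01, 0.0126, -0.0087, 0.0095, 0.05, 0.06, -0.04, 0.01, 0.0126, -0.0087, 0.0095, 0.05, 0.06, -0.04, 0.01, 0.0126, -0.0087, 0.0095, 0.05, 0.06, -0.04, 0.01, 0.0126, -0.0086, 0.0096, 0.05, 0.06, -0.04, 0.01, 0.0126, -0.0086, 0.0096, 0.05, 0.06, -0.04]
```

Request:
drive_tool:
  deltas: [0.01,0.0126,-0.0088,0.0094,0,0.1,0,0.01,0.0126,-0.0087,0.0095,0.1,0.1,-0.1,0.01,0.0126,-0.0087,0.0095,0,0,0,0.01,0.0126,-0.0087,0.0095,0.1,0.1,-0.1,0.01,0.0126,-0.0087,0.0095,0,0,0,0.01,0.0126,-0.0087,0.0095,0.1,0.1,-0.1,0.01,0.0126,-0.0086,0.0096,0,0,0,0.01,0.0126,-0.0086,0.0096,0.1,0.1,0]

```text
t: 16.73
ee_pos: [0.4425, -0.2755, 0.2481]
ee_rot: [0.222, 1.909, -0.158]
wrist_force: [0.1, -0.2, -1.0]
opening: 0.234
grip_force: 58.3
```

```bash
python3 - <<'E'
from h import *
np.set_printoptions(precision=4,suppress=True)
for c in ('side','top'):
    snap(c,c+'3.png')
    for m in spotter.mark_of(c,'paddle_eye'): print(c,np.round(m['location'],1),round(m['confidence'],2))
o=manip.get_obs();print(o['t'],o['joints'],o['ee_pos'],o['wrist_force'])
R=Ro.from_rotvec(o['ee_rot']).as_matrix(); print('err',Ro.from_matrix(R.T@Rhang(20)).as_rotvec(degrees=True))
e=o['ee_pos']+R@eyeT; print('eye pred',e,proj('side',e),proj('top',e))
a=cv2.imread('pics/side3.png')[220:310,300:430];b=cv2.imread('pics/top3.png')[140:240,350:480]
z=lambda i:cv2.resize(i,None,fx=3,fy=3,interpolation=2)
cv2.imwrite('pics/z3.png',np.vstack([z(a),z(b)]))
E
```

```text
side [244. 177.] 0.69
side [255.6 352.1] 0.62
top [206.  419.3] 0.84
top [266.4 203. ] 0.79
top [265.2 120.7] 0.59
16.925 [-0.993   0.4055  2.4435  2.2825  1.0166  1.8017] [ 0.4412 -0.2753  0.2481] [-0.3294  0.5263 -0.3807]
err [-0.1962 -0.104   0.1446]
eye pred [ 0.474  -0.283   0.2901] [256.2007 352.985 ] [203.7516 416.8538]
```

View pics/z3.png

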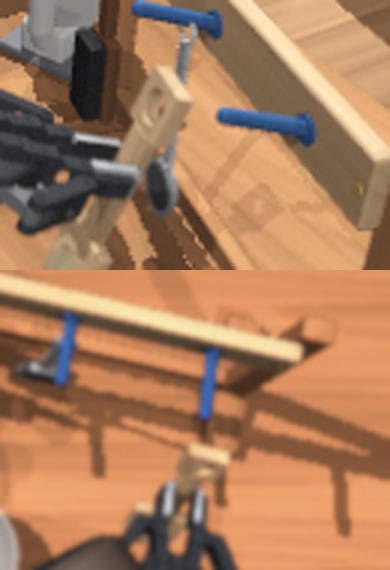

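```bash
python3 - <<'E'
from h import *
np.set_printoptions(precision=4,suppress=True)
o=manip.get_obs(); R=Ro.from_rotvec(o['ee_rot']).as_matrix(); p=o['ee_pos']
J=lambda v:(proj('side',p+R@v),proj('top',p+R@v))
b=J(eyeT)
for n,d in (('x',[.005,0,0]),('y',[0,.005,0]),('z',[0,0,.005])):
    c=J(eyeT+d); print(n,c[0]-b[0],c[1]-b[1])
print('end corners top', [proj('top',p+R@(np.array([-.051-.019,sy*.018,.0172+sz*.006]))) for sz in(1,-1) for sy in (1,-1)])
print('near face hole', proj('side',p+R@(eyeT+[0,0,-.006])))
for t in ((419.3,206),(417.7,203.8)): 
    X,e=tri(ray('top',(t[1],t[0])),ray('side',(255.5,352))); print(X,e,'rel tool',R.T@(X-p))
print('peg tip model',proj('side',root+pegd*.0745),proj('top',root+pegd*.0745),'root',proj('side',root),proj('top',root))
E
python3 - <<'E'
import cv2,numpy as np
z=lambda i,f:cv2.resize(i,None,fx=f,fy=f,interpolation=2)
a=cv2.imread('pics/side3.png')[235:285,325:415];b=cv2.imread('pics/top3.png')[160:225,395:485]
im=np.vstack([z(a,5),z(b,5)]);print(im.shape);cv2.imwrite('pics/z4.png',im)
E
```

```text
x [ 2.1556 -1.1134] [ 0.8358 -0.5786]
y [-1.5155 -1.0897] [-0.4498 -1.8073]
z [0.3674 2.1714] [-1.5802  0.2002]
end corners top [array([196.9863, 412.7555]), array([200.2517, 425.8963]), array([200.8079, 412.2522]), array([204.0895, 425.4435])]
near face hole [255.7566 350.3628]
[ 0.4671 -0.2876  0.297 ] 7.728536539472053e-05 rel tool [-0.0556 -0.0061  0.0095]
[ 0.4724 -0.2838  0.293 ] 0.002674724642243897 rel tool [-0.0533 -0.0011  0.0148]
peg tip model [258.5939 372.6335] [188.8521 418.2156] root [263.4248 402.0233] [166.4278 420.985 ]
(575, 450, 3)
```

View pics/z4.png

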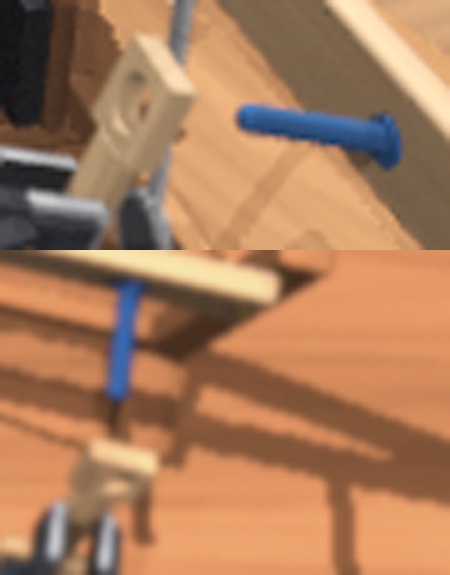

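```bash
sed -i 's/^eyeT=.*/eyeT=np.array([-.052,-.0015,.0172])/' h.py; python3 - <<'E'
from h import *
R=Rhang(20); s=plan(tcp_for(.088,R),R,3,.01); plan(tcp_for(.06,R),R,4,.01,s)
E
```

```text
[0.01, 0.0, 0.0011, 0.0111, -0.07, -0.03, 0.05, 0.01, 0.0, 0.0011, 0.0111, -0.07, -0.03, 0.05, 0.01, 0.0, 0.001, 0.0111, -0.07, -0.03, 0.05]
[0.01, 0.0, -0.0, 0.007, 0.0, 0.0, -0.0, 0.01, 0.0, -0.0, 0.007, 0.0, 0.0, -0.0, 0.01, 0.0, -0.0, 0.007, 0.0, 0.0, -0.0, 0.01, 0.0, -0.0, 0.007, 0.0, 0.0, -0.0]
```

Request:
drive_tool:
  deltas: [0.01,0,0.001,0.011,-0.1,0,0.1,0.01,0,0.001,0.011,-0.1,0,0,0.01,0,0.001,0.011,0,-0.1,0,0.01,0,0,0.007,0,0,0,0.01,0,0,0.007,0,0,0,0.01,0,0,0.007,0,0,0,0.01,0,0,0.007,0,0,0,0.01,0,0,0,0,0,0]

```text
t: 17.92
ee_pos: [0.4966, -0.2865, 0.2265]
ee_rot: [0.226, 1.912, -0.163]
wrist_force: [0.5, 0.7, -1.3]
opening: 0.23
grip_force: 58.3
```

```bash
python3 - <<'E'
from h import *
np.set_printoptions(precision=4,suppress=True)
snap('side','s5.png');snap('top','t5.png')
o=manip.get_obs();print(o['t'],o['joints'],o['wrist_force'])
z=lambda i,f:cv2.resize(i,None,fx=f,fy=f,interpolation=2)
a=cv2.imread('pics/side0.png');a=cv2.imread('pics/s5.png')[235:285,325:415];b=cv2.imread('pics/t5.png')[160:225,395:485]
cv2.imwrite('pics/z5.png',np.vstack([z(a,5),z(b,5)]))
R=Rhang(20); s=plan(tcp_for(.021,R),R,6,.01); 
E
```

```text
18.025 [-0.879   0.4919  2.3493  2.4045  0.9865  1.7803] [ 0.2833  0.5408 -0.0946]
[0.01, -0.0002, 0.0002, 0.0067, -0.05, -0.02, 0.02, 0.01, -0.0002, 0.0002, 0.0067, -0.05, -0.02, 0.02, 0.01, -0.0002, 0.0002, 0.0067, -0.05, -0.02, 0.02, 0.01, -0.0002, 0.0002, 0.0067, -0.05, -0.02, 0.02, 0.01, -0.0002, 0.0002, 0.0067, -0.05, -0.02, 0.02, 0.01, -0.0002, 0.0002, 0.0067, -0.05, -0.02, 0.02]
```

View pics/z5.png

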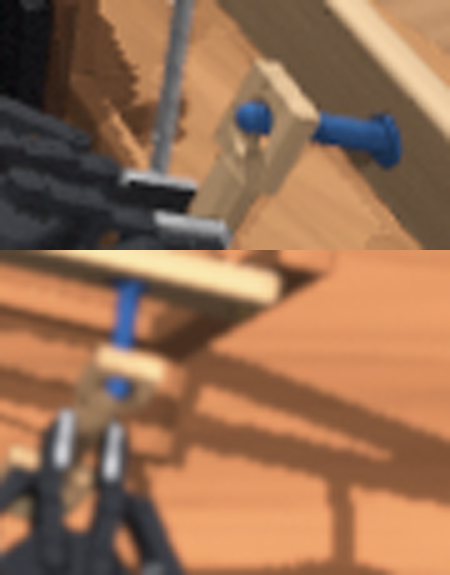

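The peg tip shows through the eye in both views and the wrist force is near zero. I push back along the peg.

Request:
drive_tool:
  deltas: [0.01,-0.0005,0,0.0067,0,0,0,0.01,-0.0005,0,0.0067,0,0,0,0.01,0,0,0.0067,-0.1,0,0,0.01,0,0,0.0067,-0.1,-0.1,0,0.01,0,0,0.0067,0,0,0,0.01,0,0,0.0067,0,0,0,0.01,0,0,0,0,0,0]

```text
t: 18.9
ee_pos: [0.5336, -0.2954, 0.2136]
ee_rot: [0.223, 1.911, -0.16]
wrist_force: [-0.5, 0.1, -1.0]
opening: 0.231
grip_force: 58.3
```

```bash
python3 - <<'E'
from h import *
np.set_printoptions(precision=4,suppress=True)
o=manip.get_obs();R=Ro.from_rotvec(o['ee_rot']).as_matrix();e=o['ee_pos']+R@eyeT
f=Ro.from_euler('z',yaw,degrees=True).as_matrix(); print(o['t'],o['joints'],o['wrist_force'],'eye in peg frame',f.T@(e-root))
def turn(tilt,dz,n):  # rotate keeping the eye at the same spot, lowered dz
    global s
    T=[(o['ee_pos'],R)]
    t0=20.
    for i in range(1,n+1):
        Rt=Rhang(t0+(tilt-t0)*i/n); T.append((root+pegd*.021+[0,0,dz*i/n]-Rt@eyeT,Rt))
    out=[]
    for (pa,Ra),(pb,Rb) in zip(T,T[1:]):
        out+=[.01]+[round(float(v),4) for v in Ra.T@(pb-pa)]+[round(float(v),1) for v in Ro.from_matrix(Ra.T@Rb).as_rotvec(degrees=True)]
    print(out); print(ik(*T[-1],o['joints']))
turn(4,-.002,6)
E
```

```text
18.9 [-0.822   0.5445  2.2748  2.4541  0.9612  1.7836] [-0.4771  0.1041 -0.9849] eye in peg frame [-0.0194 -0.0011  0.0071]
[0.01, 0.0011, 0.0012, 0.0022, -0.1, -2.7, 0.1, 0.01, 0.0011, -0.0, 0.0025, -0.0, -2.7, -0.0, 0.01, 0.0011, 0.0, 0.0025, -0.0, -2.7, -0.0, 0.01, 0.0011, 0.0, 0.0025, 0.0, -2.7, 0.0, 0.01, 0.0011, -0.0, 0.0025, -0.0, -2.7, 0.0, 0.01, 0.0011, 0.0, 0.0025, 0.0, -2.7, 0.0]
(array([-0.8204,  0.7296,  2.3052,  2.5482,  1.4123,  1.6305]), np.float64(1.171830058483298e-09))
```

Request:
drive_tool:
  deltas: [0.01,0.001,0,0.0025,-0.1,-2.7,0,0.01,0.001,0,0.0025,0,-2.7,0,0.01,0.001,0,0.0025,0,-2.7,0,0.01,0.001,0,0.0025,0,-2.7,0,0.01,0.001,0,0.0025,0,-2.7,0,0.01,0.001,0,0.0025,0,-2.7,0,0.01,0,0,0,0,0,0]

```text
t: 19.77
ee_pos: [0.5461, -0.2986, 0.2043]
ee_rot: [0.189, 1.629, -0.18]
wrist_force: [0.7, 0.2, 2.0]
opening: 0.237
grip_force: 58.3
```

Request:
drive_tool:
  deltas: [0.01,0.001,0,0,0,0,0,0.01,0,0,0,0,0,0]

```text
t: 20.02
ee_pos: [0.546, -0.2986, 0.2042]
ee_rot: [0.189, 1.629, -0.181]
wrist_force: [0.1, -1.4, 2.9]
opening: 0.23
grip_force: 58.3
```

Request:
drive_tool:
  deltas: [0.01,0.0008,0,0,0,0,0,0.01,0,0,0,0,0,0]

```text
t: 20.27
ee_pos: [0.5461, -0.2986, 0.2039]
ee_rot: [0.188, 1.627, -0.181]
wrist_force: [1.1, -0.6, 7.3]
opening: 0.235
grip_force: 58.3
```

The eye now rests on the peg (about 7 N upward). I release and hold a moment.

Request:
drive_tool:
  deltas: [0.03,0,0,0,0,0,0,0.06,0,0,0,0,0,0,0.06,0,0,0,0,0,0,0.06,0,0,0,0,0,0,0.06,0,0,0,0,0,0]

```text
t: 20.9
ee_pos: [0.546, -0.2984, 0.2027]
ee_rot: [0.189, 1.63, -0.18]
wrist_force: [-0.7, -0.4, -0.9]
opening: 0.701
grip_force: 0.0
```

Request:
drive_tool:
  deltas: [0.06,0,0,-0.01,0,0,0,0.06,0,0,-0.015,0,0,0,0.06,0,0,-0.02,0,0,0,0.06,0,0,-0.025,0,0,0,0.06,0,0,-0.025,0,0,0,0.06,0,0,-0.025,0,0,0,0.06,0,0,0,0,0,0]

```text
t: 21.78
ee_pos: [0.428, -0.271, 0.2108]
ee_rot: [0.193, 1.63, -0.18]
wrist_force: [0.5, 0.3, 0.2]
opening: 0.702
grip_force: 0.0
```

```bash
python3 - <<'E'
from h import *
np.set_printoptions(precision=4,suppress=True)
snap('side','s6.png');snap('top','t6.png')
for c in ('side','top'):
    for m in spotter.mark_of(c,'paddle_eye')[:3]: print(c,np.round(m['location'],1),round(m['confidence'],2))
o=manip.get_obs();print(o['t'],o['joints'],o['wrist_force'])
z=lambda i,f:cv2.resize(i,None,fx=f,fy=f,interpolation=2)
a=cv2.imread('pics/s6.png')[220:310,320:430];b=cv2.imread('pics/t6.png')[150:215,375:485]
cv2.imwrite('pics/z6.png',np.vstack([z(a,3.8),z(b,3.8)]))
f=Ro.from_euler('z',yaw,degrees=True).as_matrix()
for x in (-.01,-.02,-.03): X=root+f@np.array([x,0,.0]);print(x,proj('side',X),proj('top',X))
E
```

```text
side [262.5 391.3] 0.68
top [171.7 420.4] 0.81
top [264.8 205.4] 0.69
top [263.5 122. ] 0.56
21.975 [-1.0542  0.7581  2.5674  2.3208  1.6303  1.4336] [ 0.2732 -0.211  -0.3384]
-0.01 [264.2177 397.675 ] [169.8183 420.2499]
-0.02 [265.0144 393.2911] [173.215  419.5134]
-0.03 [265.815  388.8718] [176.6178 418.7755]
```

View pics/z6.png

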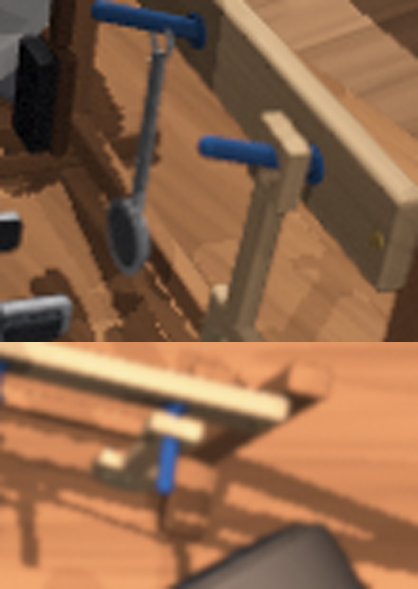

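Top and side views show the paddle hanging by its eye near the peg's root (side about (391, 262), top about (420, 172)), and the gripper is clear. I let it settle and check that it is still.

Request:
drive_tool:
  deltas: [0.06,0,0,-0.02,0,0,0,0.06,0,0,0,0,0,0,0.06,0,0,0,0,0,0,0.06,0,0,0,0,0,0,0.06,0,0,0,0,0,0,0.06,0,0,0,0,0,0,0.06,0,0,0,0,0,0,0.06,0,0,0,0,0,0]

```text
t: 22.98
ee_pos: [0.4101, -0.2662, 0.2121]
ee_rot: [0.189, 1.63, -0.18]
wrist_force: [-0.3, 0.0, 0.2]
opening: 0.705
grip_force: 0.0
```

```bash
python3 - <<'E'
from h import *
L=[]
for i in range(6): L.append(read_camera('side')[220:330,365:430].astype(int)); 
print('recent',[int((abs(x-L[0]).max(2)>25).sum()) for x in L])
a=cv2.imread('pics/s6.png')[220:330,365:430][:,:,::-1].astype(int); print('vs earlier',int((abs(a-L[-1]).max(2)>25).sum()))
for m in spotter.masks_of('side','paddle')[:4]:
    r,c=np.nonzero(m['pixels']); 
    if c.mean()>350:
        print(m['confidence'],m['location'],[(int(k),float(c[r==k].mean())) for k in range(r.min(),r.max()+1,6) if (r==k).any()])
f=Ro.from_euler('z',yaw,degrees=True).as_matrix()
for d in (0,.05,.1,.17): print('plumb',proj('side',root+f@np.array([-.018,0,.02-d])))
print(manip.get_obs()['t'])
E
```

```text
recent [0, 2, 9, 19, 30, 36]
vs earlier 47
0.92 [299.1, 384.3] [(250, 391.0), (256, 392.5), (262, 397.0), (268, 393.0), (274, 391.5), (280, 388.5), (286, 387.0), (292, 385.5), (298, 381.5), (304, 380.5), (310, 381.0), (316, 380.0), (322, 380.0), (328, 380.5)]
plumb [256.76650424 395.82630872]
plumb [276.61531068 391.73882272]
plumb [295.26561387 387.82143986]
plumb [319.50569884 382.61614818]
23.325
```

It is upright but still swaying slightly, so I wait longer.

```bash
python3 - <<'E'
from h import *
for k in range(6):
    L=[read_camera('side')[220:330,365:430].astype(int) for i in range(16)]
    print(round(manip.get_obs()['t'],2),max(int((abs(x-L[0]).max(2)>25).sum()) for x in L))
E
```

```text
24.12 26
24.93 14
25.73 8
26.52 9
27.32 7
28.12 6
```

Request:
drive_tool:
  deltas: [0.06,0,0,0,0,0,0,0.06,0,0,0,0,0,0,0.06,0,0,0,0,0,0,0.06,0,0,0,0,0,0,0.06,0,0,0,0,0,0,0.06,0,0,0,0,0,0,0.06,0,0,0,0,0,0,0.06,0,0,0,0,0,0]

```text
t: 29.12
ee_pos: [0.4101, -0.2662, 0.2121]
ee_rot: [0.189, 1.629, -0.18]
wrist_force: [0.6, -0.4, 0.3]
opening: 0.704
grip_force: 0.0
```

```bash
python3 - <<'E'
from h import *
f=Ro.from_euler('z',yaw,degrees=True).as_matrix()
L={}
for c in ('side','top'):
    I=[read_camera(c) for i in range(14)]
    L[c]=[m['location'] for m in spotter.mark_of(c,'paddle_eye') if m['location'][1]>370]
    if c=='side': print('motion',max(int((abs(x[220:330,365:430].astype(int)-I[0][220:330,365:430]).max(2)>25).sum()) for x in I))
print(L)
if L['side'] and L['top']:
    X,e=tri(ray('side',L['side'][0]),ray('top',L['top'][0])); print('eye in peg frame',f.T@(X-root),e)
E
```

```text
motion 1
{'side': [[260.6, 392.9]], 'top': [[173.4, 419.1]]}
eye in peg frame [-0.02222508  0.00264088  0.00929957] 0.001881284290877869
```

It is at rest, with the eye about 20 mm in front of the board and within tolerance. I hand it in.

```bash
python3 -c "
from workcell import manip
print(manip.close_job())"
```

```text
the job is handed in; nothing more can be done
None
```

The paddle hangs still on the free peg, with its eye about 20 mm in front of the board. The gripper is clear and I handed the job in at about 30 s; the interface gave no verdict.

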